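Unhook the tub's lid and lay it on the board

ROBOT

A 6-joint arm with a two-finger parallel gripper is mounted at the origin on the work surface. World frame = base frame: x ahead of the robot, y to its left, z up, the work surface at z = 0. Lengths are in mm, angles in rad, forces in N, time in s.
With the tool pointing down it reaches from about 350 to 975 mm from the base axis. Payload 7.1 kg.
Tool frame: the origin (TCP) lies on the front face of the gripper's body, between the roots of the fingers; the fingertips stand 80 mm ahead of it and the grasp point (between the pads) lies 61 mm ahead of it (env.tips_ahead is the distance from the TCP to the fingertips, in mm); z points along the fingers, y is the direction in which the jaws open and shut (so a half turn about z gives the same grasp; the last joint's range is limited). The gripper opens to 88 mm and grips with 3 to 60 N. Pads are 20 mm wide; open, the fingers measure 115 mm over their backs; the gripper's body (75 mm by 178 mm) begins 61 mm behind the grasp point.
Start: joints at [-0.019, 0.423, 1.63, -0, 1.089, -0.019], TCP at [624.984, 0.026, 302.675] pointing down, gripper open.
Joint ranges: [-3, 3], [-0.9, 2.11], [0.09, 2.58], [-1.31, 4.45], [0.11, 2.69], [-2.54, 2.54]. Speed limits (rad/s): [2.39, 2.39, 3.01, 3.14, 3.14, 3.14].

INTERFACE

Orientations are given as a unit quaternion [x, y, z, w].
In Python, from station import env, set_gripper, viewer, workorder gives the robot as it stands. Calls block until the motion is done:
- env.reach(position, orientation): joint-space move of the TCP to a pose.
- env.move_l(position, rot=None, rate=150, f_stop=None): straight line of the TCP; rot=None keeps the orientation; rate is the mean speed in mm/s. With f_stop (N) it stops when the force on the tool has changed by that much, and returns True; else False.
- env.move_joints(angles): joint-space move.
- set_gripper(opening): finger opening in mm; the grip force is fixed at half the most; returns when the fingers have stopped.
- env.hold(seconds).
- env.ik(position, orientation): joint angles nearest the present ones, or None.
- env.read_state(): the state.
- viewer.camera(name): name is "scene" or "side" or "wrist"; returns the picture (384x512x3 uint8, blue, green, red); there is no depth.
- viewer.camera_params(name): a dict with "fx", "fy", "cx", "cy" (pixels), "pose" (4x4, takes a point from camera to world coordinates); the wrist camera has in their place "tool_from_camera" (4x4, takes a point from camera to tool coordinates, whose origin is the TCP and whose axes are the flange's). Camera axes: x right, y up, looking along -z (the intrinsics and any distortion apply to the point x, -y, -z); pixel columns grow to the right and rows downward; lengths in mm; the calibration is good to about 2 mm. A picture is of the moment at which its call begins: read the wrist's pose just before it. camera_params takes no time and is no camera call.
A pose or a line that the arm cannot do raises env.IKError and nothing moves.
- workorder.sign_off(): hands the job in, once; it reports no verdict.
The state is a dict: "time_s": time; "qpos": joint angles; "dq": joint speeds; "tau": joint torques, N m; "tool_pos": TCP position; "orientation": TCP orientation; "force": force on the tool from outside, world axes, zero at the start; "wrist_torque": the same for the moment, N m; "width": finger opening in mm.
Only numpy, scipy, OpenCV 4.12 (cv2) and the standard library are available. Lean on these libraries where they do the work, as an engineer would, in place of code of your own. Each camera call takes 0.05 s, during which the arm holds its last target.

TASK

Open the tub of walnuts: its lid is hooked by a tongue under the small strap on the tub's rim, so tip the lid up by the tab opposite, with the tongue still at the strap, then draw it out and lift it off. Lower the lid gently, right way up, onto the middle of the wooden board on the adjustable stand until it rests flat there, and only then let go: neither drop it nor press it down. The tub must stay standing where it is and the press, bowls and whisk are left alone.

Things in the scene. Friction and masses are not known exactly. Their poses are not given: they have to be found in the camera images.
- tub: Loose round tub of clear plastic, 124 mm outer diameter, 90 mm tall, wall 4 mm, mouth 116 mm, with walnuts in it (about 0.55 kg, varies). Origin: centre of its underside; z up; +x points from the centre to the strap (the tab of the lid lies on the -x side, roughly towards the robot).
- strap (a point): Underside centre of the white strap, a small bridge at the tub's +x rim, 70.5 mm from the axis, 6.5 mm above the rim. Bar 7 mm (radially) x 46 x 6 mm; 32 mm between its posts; outside the wall nothing is below the opening.
- lid: Loose white plastic lid, about 0.13 kg (varies). A lip disc 128 mm across, 4 mm thick, lies on the tub's rim; under it a plug 110 mm across goes 8 mm down into the mouth. Origin: centre of the plug's underside (8 mm below the rim when seated; on the board's top when laid down); z up; +x to the tongue, -x to the tab. Its pose is not reported while the fingers hold it.
- tab (a point): Grip point of the lid's tab: a flat plate 24 mm wide (along lid y), 6 mm thick, 38 mm long, rising outwards at 45 degrees from the lip's edge on the lid's -x side. The point is mid-plate, 78.4 mm from the axis, 28.4 mm above the lid's origin; the tab's end is 86.9 mm out, 36.9 mm up. Can be pinched by its two side edges (from above or leaning) or across its thickness.
- tongue (a point): End of the lid's tongue (24 mm wide, 4 mm thick), 78 mm from the axis on lid +x, 10 mm above the lid's origin. It passes under the strap: seated, the lid can neither be lifted level nor drawn back. With the tab end tipped up 25 to 45 degrees (pivoting on the tub's outer rim edge, 62 mm from the axis) it draws out 20 to 35 mm along its own plane towards the tab, then lifts off.
- board: Square wooden board, 220 x 220 x 16 mm, level, on four telescopic legs locked in a fixed stand. Origin: on the counter under the board's centre (always at counter height). The leg height is not reported and changes each time: the upper face lies 34 to 74 mm above the counter, to be found by touch or by eye. The legs are cushioned: the board yields 1 mm per 4 N, 5 mm at most.
- press: Bystander: aluminium tortilla press, 190 mm round, about 75 mm tall, 1.6 kg, loose. Origin: centre of its underside.
- bowl_big: Bystander: white ceramic bowl, 170 mm across the rim, 70 mm tall, loose. Origin: centre of its underside.
- bowl_small: Bystander: smaller white ceramic bowl, 124 mm across, standing in the big one. Origin: centre of its underside.
- whisk: Bystander: steel whisk, 270 mm long, lying along its x axis. Origin: under its middle.
Not all that is in view belongs to the job. What is shaped like the tub but pink or red is not meant.

How it is judged:
By the outcome, as a careful person would: the job done as asked, in the order asked, and still so for the second after the job is handed in, with the robot touching nothing.
It also fails if it takes over 54 s, if anything falls off the work surface, if the arm or the gripper's body presses on something with over 40 N, if the wrist force passes 120 N, or if a joint passes its speed limit or range.

## Working session

There is one attempt and no reset: what is moved stays moved. The work goes in short steps, each a Python script; the robot and the scene stay as the last script left them, time stands still between calls to the robot, and variables do not carry over. Pictures are saved under pics/ and viewed, and the job is handed in when it is done.

```bash
ls; mkdir -p pics
python3 - <<'E'
from station import env,viewer
import cv2
s=env.read_state();print(s['time_s'],s['tool_pos'],s['orientation'],s['force'],s['width'],env.tips_ahead)
for n in("scene","side","wrist"):
    cv2.imwrite(f"pics/{n}0.png",viewer.camera(n)); print(n,viewer.camera_params(n))
E
```

```text
pics
0.0 [6.24575548e+02 4.82687580e-02 3.01919705e+02] [ 7.07103166e-01  7.07109998e-01 -5.23292221e-04 -5.37481239e-04] [-0.73875563  0.10692533 -0.50443255] 87.82042689263491 80.0
scene {'fx': 373.2796865686288, 'fy': 373.2796865686288, 'cx': 258.39067472405264, 'cy': 189.57365864246347, 'pose': array([[ 8.44016790e-01, -4.40001094e-01,  3.06650771e-01,
         8.90899824e+02],
       [ 5.36299427e-01,  6.87824106e-01, -4.89163494e-01,
        -5.69817543e+02],
       [ 4.31068038e-03,  5.77318835e-01,  8.16507429e-01,
         1.00863206e+03],
       [ 0.00000000e+00,  0.00000000e+00,  0.00000000e+00,
         1.00000000e+00]])}
side {'fx': 347.94969209982446, 'fy': 347.94969209982446, 'cx': 260.64991169354226, 'cy': 195.2584666249841, 'pose': array([[ 8.05000368e-01,  3.65158893e-01, -4.67582496e-01,
         5.31373765e+01],
       [-5.93215306e-01,  5.06541855e-01, -6.25708359e-01,
        -6.79948713e+02],
       [ 8.36713338e-03,  7.81072552e-01,  6.24384224e-01,
         7.76550732e+02],
       [ 0.00000000e+00,  0.00000000e+00,  0.00000000e+00,
         1.00000000e+00]])}
wrist {'fx': 310.82194489728903, 'fy': 310.82194489728903, 'cx': 261.8480677605719, 'cy': 184.88620455837514, 'tool_from_camera': array([[ 6.88908287e-04,  9.56246423e-01,  2.92561624e-01,
         8.12538224e+01],
       [ 9.99999690e-01, -5.47430854e-04, -5.65451051e-04,
         3.04981941e-02],
       [-3.80553285e-04,  2.92561923e-01, -9.56246504e-01,
        -8.20880441e+01],
       [ 0.00000000e+00,  0.00000000e+00,  0.00000000e+00,
         1.00000000e+00]])}
```

View pics/scene0.png

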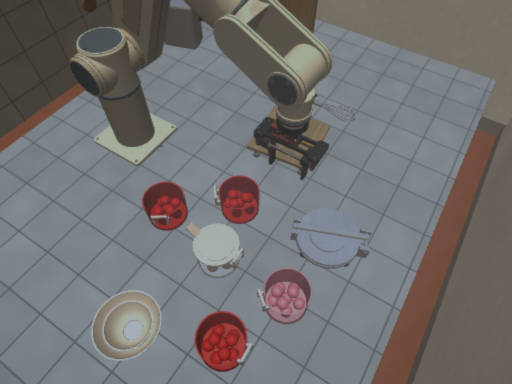

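View pics/side0.png

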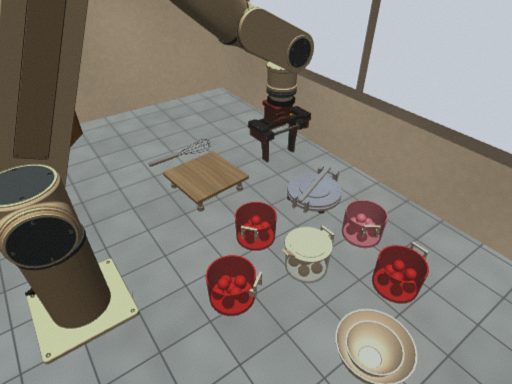

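View pics/wrist0.png

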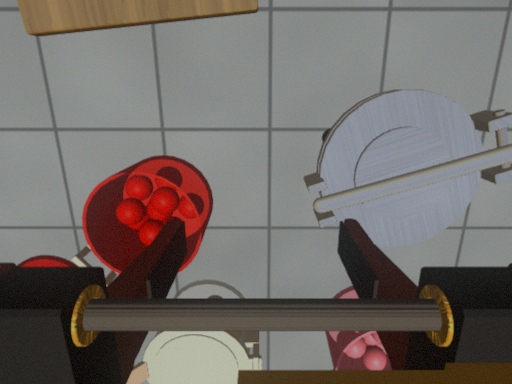

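The white-lidded tub is at about (216,245) in scene and (308,245) in side. The strap is at (237,257) and (326,233), the tab at (193,230) and (288,252), and the board is partly hidden in scene. I'll zoom in on these.

```bash
cat > h.py <<'E'
import numpy as np, cv2
from station import env,viewer,set_gripper
def ray(n,u,v,T=None):
    p=viewer.camera_params(n)
    P=p['pose'] if 'pose' in p else T@p['tool_from_camera']
    d=P[:3,:3]@np.array([(u-p['cx'])/p['fx'],-(v-p['cy'])/p['fy'],-1.])
    return P[:3,3],d/np.linalg.norm(d)
def plane(n,u,v,z,T=None):
    o,d=ray(n,u,v,T); return o+d*(z-o[2])/d[2]
def tri(*rs):
    A=np.zeros((3,3));b=np.zeros(3)
    for o,d in rs:
        M=np.eye(3)-np.outer(d,d);A+=M;b+=M@o
    x=np.linalg.solve(A,b)
    return x,[float(np.linalg.norm((np.eye(3)-np.outer(d,d))@(x-o))) for o,d in rs]
def crop(src,dst,x0,y0,w,h,k):
    im=cv2.imread(src)[y0:y0+h,x0:x0+w]
    cv2.imwrite(dst,cv2.resize(im,None,fx=k,fy=k,interpolation=cv2.INTER_CUBIC))
E
python3 - <<'E'
from h import *
crop('pics/scene0.png','pics/sc_tub.png',175,205,90,75,8)
crop('pics/side0.png','pics/si_tub.png',265,215,90,75,8)
crop('pics/side0.png','pics/si_bd.png',140,130,130,90,6)
E
```

```text
(no output)
```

View pics/sc_tub.png

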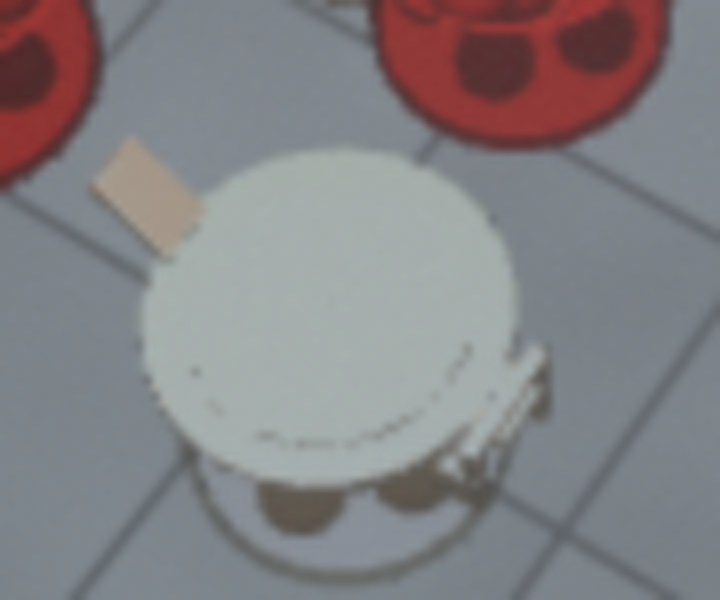

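View pics/si_tub.png

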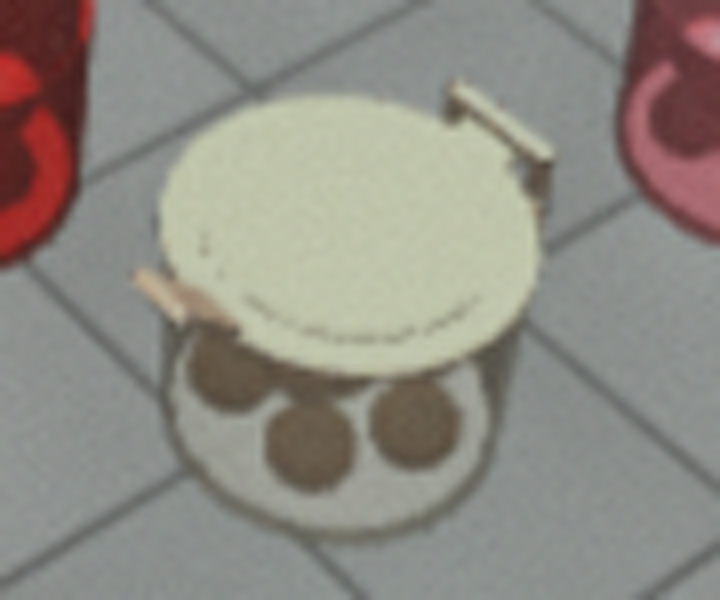

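View pics/si_bd.png

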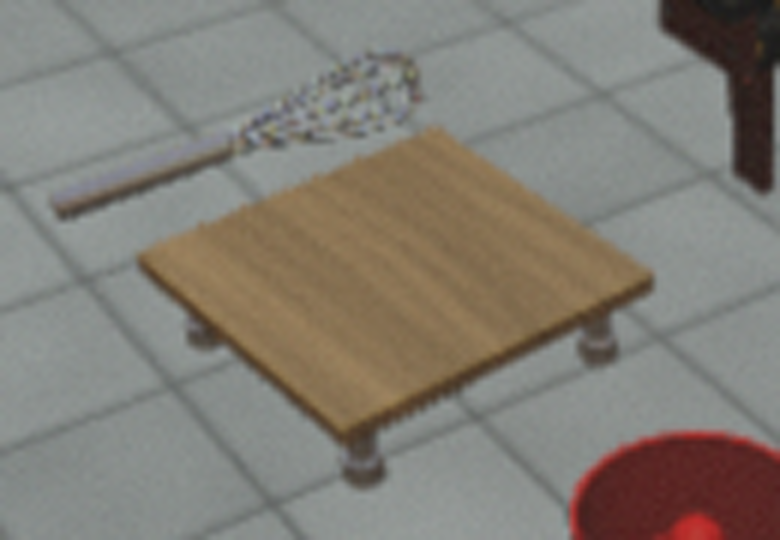

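In these crops the lid, pink tab, strap bar and board corners are all clear. Next I'll cast the lid outline, strap ends, tab end and board corners.

Run:
```python
from h import *
S=lambda u,v:(175+(u-.5)/8.,205+(v-.5)/8.)
D=lambda u,v:(265+(u-.5)/8.,215+(v-.5)/8.)
pts={'strapA(-y side)':(S(545,352),D(550,157)),'strapB':(S(448,470),D(455,85)),'tabcornerL':(S(133,138),D(137,272)),'tabcorner2':(S(92,187),D(180,320))}
for k,(a,b) in pts.items(): print(k,*tri(ray('scene',*a),ray('side',*b)))
a,b=pts['tabcornerL'];c,d=pts['tabcorner2']
print('tab swapped',tri(ray('scene',*a),ray('side',*d)),tri(ray('scene',*c),ray('side',*b)))
print('strap swapped',tri(ray('scene',*pts['strapA(-y side)'][0]),ray('side',*pts['strapB'][1])),tri(ray('scene',*pts['strapB'][0]),ray('side',*pts['strapA(-y side)'][1])))
# lid ellipse points
from scipy.optimize import least_squares
sc=[S(*p) for p in [(340,148),(430,160),(500,225),(518,300),(250,170),(142,320),(155,380),(200,440),(310,486)]]
sd=[D(*p) for p in [(160,215),(180,160),(240,110),(330,95),(420,108),(540,250),(500,325),(440,362),(360,376),(290,358)]]
for n,L in(('scene',sc),('side',sd)):
    P=np.array([plane(n,*p,94)[:2] for p in L])
    r=least_squares(lambda q:np.hypot(*(P-q[:2]).T)-q[2],[*P.mean(0),64]);print(n,r.x,np.round(r.fun,1))
# board
B=[(140+u/6,130+v/6) for u,v in[(140,258),(435,127),(653,275),(345,435)]]
for z in(34,44,54,64,74):
    C=np.array([plane('side',*p,z) for p in B]); print(z,np.round([np.linalg.norm(C[i]-C[i-1]) for i in range(4)],1),C.mean(0).round(1),C[:,:2].round(0).tolist())
```

```text
strapA(-y side) [ 624.97275434 -232.52304783   97.58375034] [20.337165566179358, 20.33716556617925]
strapB [ 610.22842608 -244.40965444  108.63627905] [22.58329395654543, 22.58329395654537]
tabcornerL [ 460.63217693 -228.03780253  118.27194702] [0.03470875861820022, 0.03470875861822212]
tabcorner2 [ 459.99424576 -250.12160686  116.32686108] [0.10082524554112968, 0.10082524554112933]
tab swapped (array([ 462.47096528, -236.59958234,  113.24184462]), [10.03790978825484, 10.037909788254874]) (array([ 458.14861094, -242.0600029 ,  122.1063256 ]), [9.84224883642236, 9.842248836422332])
strap swapped (array([ 619.26270309, -211.73158744,   98.98154698]), [0.11739450226072139, 0.11739450226071359]) (array([ 616.55491339, -262.70034122,  103.504595  ]), [2.7433607959020203, 2.7433607959020705])
scene [ 548.14459868 -234.97941473   63.93620676] [-0.9  1.7  0.4 -1.2 -0.7  0.9 -0.1 -0.6  0.6]
side [ 546.5333773  -236.86310999   63.51596601] [-0.2 -0.8  0.4 -0.5  1.1 -0.2 -1.4 -0.   1.8 -0.3]
34 [226.  227.  228.1 227.1] [518.5 281.8  34. ] [[395.0, 381.0], [621.0, 409.0], [642.0, 182.0], [416.0, 156.0]]
44 [223.  224.  225.1 224.1] [512.2 268.8  44. ] [[391.0, 367.0], [613.0, 394.0], [634.0, 170.0], [411.0, 145.0]]
54 [219.9 220.9 222.  221. ] [505.9 255.9  54. ] [[386.0, 352.0], [605.0, 379.0], [626.0, 158.0], [406.0, 133.0]]
64 [216.9 217.9 218.9 218. ] [499.7 242.9  64. ] [[382.0, 338.0], [598.0, 365.0], [618.0, 147.0], [401.0, 122.0]]
74 [213.8 214.8 215.8 214.9] [493.4 230.   74. ] [[377.0, 324.0], [590.0, 350.0], [610.0, 135.0], [397.0, 111.0]]
```

Measured: lid centre ≈ (547.5, -236), tab end ≈ (460, -239, 117) against an expected height of 119, and strap ≈ (618, -237). That puts the yaw near 0. The board's top is at about 55 mm. My plan is to pinch the tab by its side edges with the fingers leaning 45° along the plate, so the tool ends near vertical after tipping. I'll check IK for that path first.

```bash
cat >> h.py <<'E'
from scipy.spatial.transform import Rotation as Ro
def Rtool(lean,yaw,flip=-1):
    # lean: fingers lean forward (deg) along yaw (deg) heading; jaws horizontal
    s,c=np.sin(np.radians(lean)),np.cos(np.radians(lean))
    z=np.array([s,0,-c]);y=np.array([0,flip,0.]);x=np.cross(y,z)
    return Ro.from_euler('z',yaw,degrees=True)*Ro.from_matrix(np.c_[x,y,z])
def pose(g,lean,yaw,flip=-1,back=0):
    R=Rtool(lean,yaw,flip); return np.asarray(g,float)-R.as_matrix()[:,2]*(61+back),R.as_quat()
def tilted(center,yaw,th,d,lift=0,g=(-80.5,30.5),lean=45,flip=-1):
    """lid tipped by th deg about rim edge, drawn d; returns TCP pose. g: grip point (x,z) in the lid frame"""
    t=np.radians(th); r=np.array([g[0]-62,g[1]-8]); r[0]-=d
    x=r[0]*np.cos(t)+r[1]*np.sin(t)+62; z=-r[0]*np.sin(t)+r[1]*np.cos(t)+90
    w=Ro.from_euler('z',yaw,degrees=True).apply([x,0,0])+[center[0],center[1],z+lift]
    return pose(w,lean-th,yaw,flip)
E
python3 - <<'E'
from h import *
C=(547.5,-236)
for flip in(-1,1):
  print('flip',flip)
  for lean in (45,):
    for th,d,l in((0,0,0),(0,0,100),(20,0,0),(35,0,0),(35,32,0),(35,32,90)):
        q=env.ik(*tilted(C,0,th,d,l,flip=flip)); print(th,d,l,None if q is None else np.round(q,2))
    for yaw in(0,20,30,45,60):
        for z in (85,160):
            e=Ro.from_euler('z',yaw,degrees=True).apply([-80,0,0])
            q=env.ik(*pose([505+e[0],255+e[1],z],45,yaw,flip)); print('board',yaw,z,None if q is None else np.round(q,2))
for n,u,v in(('scene',165,190),('scene',240,185)): print(plane(n,u,v,90))
E
```

```text
flip -1
0 0 0 [-0.77  0.51  2.32  2.07  0.59 -1.18]
0 0 100 [-0.77  0.24  2.28  1.59  0.51 -0.62]
20 0 0 [-0.61  0.33  2.12  0.66  0.41  0.39]
35 0 0 [-0.5   0.34  1.92  0.12  0.73  0.98]
35 32 0 [-0.53  0.28  1.95  0.13  0.76  0.96]
35 32 90 [-0.53  0.16  1.87  0.11  0.96  0.99]
board 0 85 [ 0.82  0.59  2.35  4.15  0.66 -1.82]
board 0 160 None
board 20 85 [ 0.54  0.59  2.45  3.36  0.69 -1.6 ]
board 20 160 [ 0.54  0.33  2.44  3.48  0.43 -1.74]
board 30 85 [ 0.37  0.59  2.46  2.97  0.69 -1.55]
board 30 160 [ 0.37  0.32  2.45  2.87  0.43 -1.44]
board 45 85 [ 0.13  0.59  2.41  2.38  0.67 -1.42]
board 45 160 [ 0.13  0.34  2.4   2.09  0.52 -1.07]
board 60 85 [-0.01  0.59  2.29  1.82  0.69 -1.22]
board 60 160 [-0.01  0.39  2.29  1.56  0.66 -0.88]
flip 1
0 0 0 [-0.77  0.51  2.32  2.07  0.59  1.96]
0 0 100 [-0.77  0.24  2.28  1.59  0.51  2.52]
20 0 0 None
35 0 0 [-0.5   0.34  1.92  0.12  0.73 -2.16]
35 32 0 [-0.53  0.28  1.95  0.13  0.76 -2.18]
35 32 90 [-0.53  0.16  1.87  0.11  0.96 -2.15]
board 0 85 [0.82 0.59 2.35 4.15 0.66 1.32]
board 0 160 None
board 20 85 [0.54 0.59 2.45 3.36 0.69 1.54]
board 20 160 [0.54 0.33 2.44 3.48 0.43 1.4 ]
board 30 85 [0.37 0.59 2.46 2.97 0.69 1.59]
board 30 160 [0.37 0.32 2.45 2.87 0.43 1.7 ]
board 45 85 [0.13 0.59 2.41 2.38 0.67 1.72]
board 45 160 [0.13 0.34 2.4  2.09 0.52 2.07]
board 60 85 [-0.01  0.59  2.29  1.82  0.69  1.92]
board 60 160 [-0.01  0.39  2.29  1.56  0.66  2.26]
[ 310.12073954 -172.16081312   90.        ]
[489.67381694 -35.22496648  90.        ]
```

Run:
```python
from h import *
C=(547.5,-236)
for lean in (5,15,25,35):
    print('lean',lean)
    for th,d,l in((0,0,0),(0,0,80),(15,0,0),(35,0,0),(35,32,0),(35,32,90)):
        q=env.ik(*tilted(C,0,th,d,l,lean=lean)); print(th,d,l,None if q is None else np.round(q,2))
    for yaw in(0,30,45,60):
        for z in (85,200):
            e=Ro.from_euler('z',yaw,degrees=True).apply([-80,0,0])
            q=env.ik(*pose([505+e[0],255+e[1],z],lean,yaw)); print('board',yaw,z,None if q is None else np.round(q,2))
```

```text
lean 5
0 0 0 [-0.51  0.45  1.98  0.07  0.64  1.  ]
0 0 80 [-0.51  0.31  1.94  0.06  0.81  1.02]
15 0 0 [-0.44  0.48  1.8  -0.09  1.02  1.18]
35 0 0 [-0.36  0.62  1.52 -0.18  1.49  1.27]
35 32 0 [-0.38  0.57  1.58 -0.19  1.49  1.25]
35 32 90 [-0.38  0.47  1.51 -0.19  1.65  1.22]
board 0 85 [ 0.54  0.47  2.05 -0.09  0.55  2.19]
board 0 200 [ 0.54  0.26  1.99 -0.06  0.81  2.15]
board 30 85 [0.43 0.46 2.08 0.02 0.52 1.46]
board 30 200 [0.43 0.25 2.02 0.01 0.79 1.47]
board 45 85 [0.37 0.46 2.07 0.07 0.53 1.1 ]
board 45 200 [0.37 0.25 2.01 0.05 0.8  1.12]
board 60 85 [0.32 0.48 2.04 0.11 0.57 0.76]
board 60 200 [0.32 0.27 1.98 0.08 0.83 0.79]
lean 15
0 0 0 [-0.57  0.42  2.08  0.33  0.44  0.72]
0 0 80 [-0.57  0.27  2.04  0.24  0.63  0.82]
15 0 0 [-0.48  0.42  1.9  -0.    0.82  1.09]
35 0 0 [-0.39  0.54  1.62 -0.14  1.31  1.24]
35 32 0 [-0.41  0.48  1.67 -0.14  1.32  1.22]
35 32 90 [-0.41  0.38  1.59 -0.14  1.49  1.2 ]
board 0 85 None
board 0 200 [ 0.6   0.22  2.08 -0.25  0.64  2.36]
board 30 85 [0.42 0.43 2.19 0.1  0.27 1.37]
board 30 200 [0.42 0.19 2.12 0.05 0.57 1.43]
board 45 85 [0.32 0.
[... 638 characters left out ...]
5 [ 0.17  0.47  2.19  1.06  0.38 -0.29]
board 60 200 [0.17 0.22 2.14 0.63 0.59 0.19]
lean 35
0 0 0 [-0.7   0.44  2.25  1.68  0.38 -0.72]
0 0 80 [-0.7   0.25  2.22  1.14  0.42 -0.14]
15 0 0 [-0.58  0.35  2.09  0.45  0.45  0.6 ]
35 0 0 [-0.46  0.39  1.82 -0.    0.93  1.11]
35 32 0 [-0.48  0.33  1.86 -0.    0.95  1.09]
35 32 90 [-0.48  0.22  1.77 -0.    1.14  1.09]
board 0 85 [ 0.75  0.5   2.29  4.42  0.42 -2.17]
board 0 200 None
board 30 85 [ 0.39  0.48  2.38  2.91  0.34 -1.46]
board 30 200 None
board 45 85 [ 0.2   0.49  2.34  2.15  0.39 -1.11]
board 45 200 [ 0.2   0.18  2.29  1.17  0.35 -0.07]
board 60 85 [ 0.08  0.51  2.25  1.57  0.49 -0.87]
board 60 200 [ 0.08  0.24  2.21  1.04  0.58 -0.26]
```

Leaning 5° keeps all the joints smooth, and the clearances hold (tips outside the 64 mm lip, about 11 mm above the lid's origin). I'll go to a pose above the tab and look again from there, now with the board uncovered.

Run:
```python
from h import *
C=(547.5,-236)
p,q=tilted(C,0,0,0,110,g=(-80,30),lean=5)
env.reach(p,q); env.hold(.2)
s=env.read_state();print(s['time_s'],s['tool_pos'],p,s['force'])
T=np.eye(4);T[:3,:3]=Ro.from_quat(s['orientation']).as_matrix();T[:3,3]=s['tool_pos'];np.save('T1.npy',T)
for n in("wrist","scene","side"): cv2.imwrite(f"pics/{n}1.png",viewer.camera(n))
```

```text
1.45 [ 462.91253018 -235.3914197   282.79423911] [ 462.18349969 -236.          282.76787658] [ 0.01824149 -0.67228438  0.13208981]
```

View pics/wrist1.png

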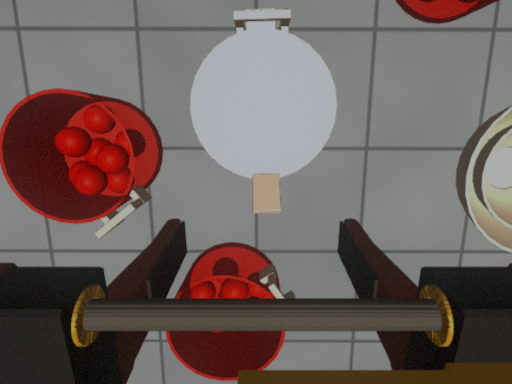

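View pics/scene1.png

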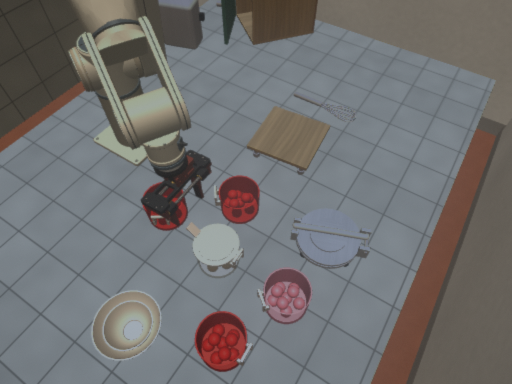

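The wrist view shows the lid at about (263,104), the tab centred at (266,194) and the strap at (262,18). In scene the board is now fully visible at about (289,138). I'll measure both by masks.

Run:
```python
from h import *
T=np.load('T1.npy')
im=cv2.imread('pics/wrist1.png');hsv=cv2.cvtColor(im,cv2.COLOR_BGR2HSV)
# lid
print('hsv lid',hsv[104,263],'tab',hsv[194,266],'strap',hsv[15,262],'floor',hsv[60,160])
t=cv2.inRange(hsv,(5,50,120),(25,160,255));t[:165]=0;t[220:]=0;t[:,:240]=0;t[:,300:]=0
c=max(cv2.findContours(t,0,1)[0],key=cv2.contourArea);r=cv2.minAreaRect(c);box=cv2.boxPoints(r);print('tab box',box.round(1).tolist())
ends=box[np.argsort(box[:,1])]
# outer end at z~118.9 (upper face edge a bit) bottom of picture = outer
for p in ends[2:]: print('outer corner',plane('wrist',*p,119,T))
m=ends[2:].mean(0);M=ends[:2].mean(0);print('outer mid',plane('wrist',*m,119,T),'inner mid',plane('wrist',*M,96,T))
g=cv2.inRange(hsv,(0,0,195),(179,60,255))
g[182:]=0;g[:30]=0;g[:,:180]=0;g[:,345:]=0
cv2.imwrite('pics/lidmask.png',g)
c=max(cv2.findContours(g,0,1)[0],key=cv2.contourArea)[:,0]
P=np.array([plane('wrist',*p,94,T)[:2] for p in c if p[1]>36 and p[1]<170])
from scipy.optimize import least_squares
f=least_squares(lambda q:np.hypot(*(P-q[:2]).T)-q[2],[547,-236,64],loss='soft_l1');print('lid',f.x,np.abs(f.fun).mean(),len(P))
for u in(234.5,290.5): print('strap end',plane('wrist',u,10.5,102.5,T))
crop('pics/scene1.png','pics/sc_bd.png',240,100,100,75,8)
crop('pics/side1.png','pics/si_bd1.png',150,140,115,75,7)
```

```text
hsv lid [108  16 186] tab [ 17  68 172] strap [105  11 178] floor [ 66  10 126]
tab box [[253.0, 174.0], [280.0, 174.0], [280.0, 213.0], [253.0, 213.0]]
outer corner [ 458.14207196 -250.18883542  119.        ]
outer corner [ 458.07266093 -227.31203288  119.        ]
outer mid [ 458.10736752 -238.75078948  119.        ] inner mid [ 487.58081133 -238.89663392   96.        ]Traceback (most recent call last):
  File "<stdin>", line 15, in <module>
ValueError: max() iterable argument is empty
```

Run:
```python
from h import *
T=np.load('T1.npy')
im=cv2.imread('pics/wrist1.png');hsv=cv2.cvtColor(im,cv2.COLOR_BGR2HSV)
g=cv2.inRange(hsv,(90,0,155),(130,40,255))
g[182:]=0;g[:30]=0;g[:,:180]=0;g[:,345:]=0
c=max(cv2.findContours(g,0,1)[0],key=cv2.contourArea)[:,0]
P=np.array([plane('wrist',*p,94,T)[:2] for p in c if p[1]>36 and p[1]<170])
from scipy.optimize import least_squares
f=least_squares(lambda q:np.hypot(*(P-q[:2]).T)-q[2],[547,-236,64],loss='soft_l1');print('lid',f.x,np.abs(f.fun).mean(),len(P))
for u in(234.5,290.5): print('strap end',plane('wrist',u,10.5,102.5,T))
for n in('scene','side'):
    im=cv2.imread(f'pics/{n}1.png');h=cv2.cvtColor(im,cv2.COLOR_BGR2HSV)
    m=cv2.inRange(h,(8,70,60),(25,200,255))
    x0,y0,x1,y1=(245,100,335,175) if n=='scene' else (155,145,255,210)
    k=np.zeros_like(m);k[y0:y1,x0:x1]=m[y0:y1,x0:x1]
    k=cv2.morphologyEx(k,cv2.MORPH_CLOSE,np.ones((3,3)))
    c=max(cv2.findContours(k,0,1)[0],key=cv2.contourArea)
    print(n,cv2.contourArea(c),cv2.approxPolyDP(cv2.convexHull(c),3,True)[:,0].tolist())
crop('pics/scene1.png','pics/sc_bd.png',240,100,100,75,8)
crop('pics/side1.png','pics/si_bd1.png',150,140,110,75,7)
```

```text
lid [ 546.22256108 -235.42286482   62.5518629 ] 0.22639625369703606 290
strap end [ 619.87159336 -212.71411107  102.5       ]
strap end [ 619.98712005 -256.9968406   102.5       ]
scene 81.5 [[247, 145], [307, 166], [301, 168]]
side 2301.0 [[248, 177], [197, 203], [163, 172], [213, 152]]
```

View pics/sc_bd.png

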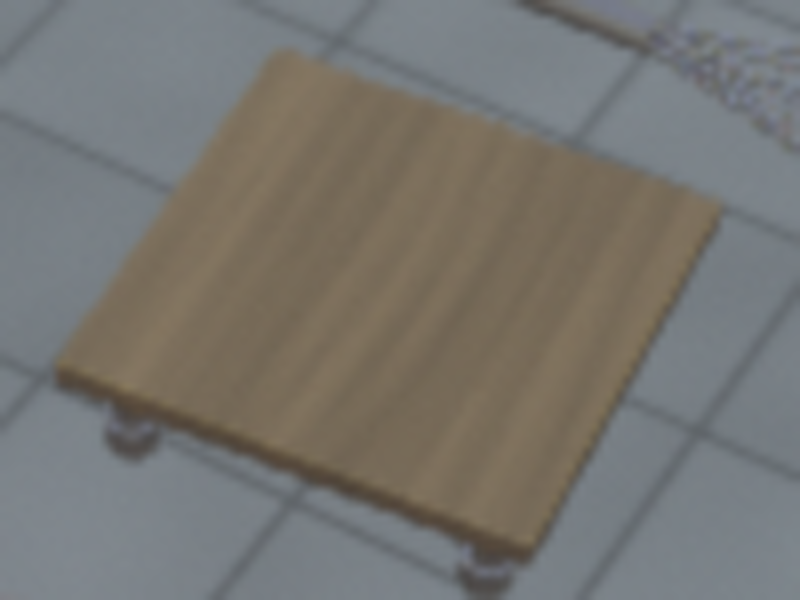

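View pics/si_bd1.png

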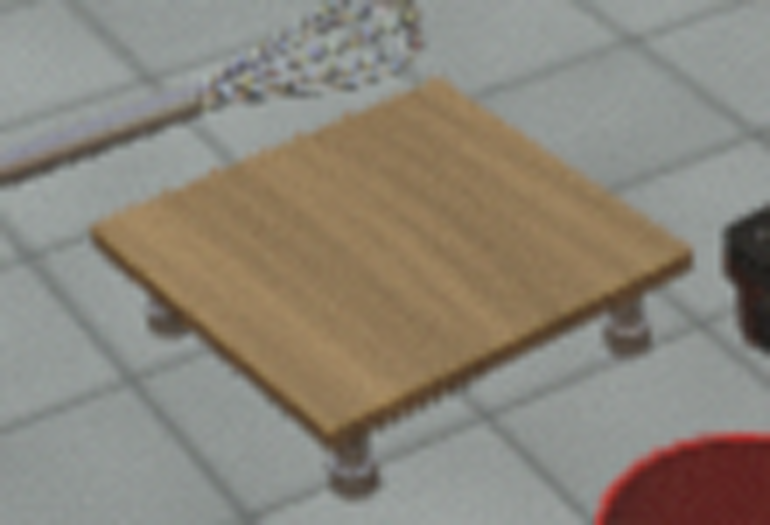

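Board corners in the scene crop are (282,50), (722,207), (530,547) and (60,368); in the side crop they are (93,230), (437,77), (692,250) and (335,435). Next I triangulate them.

Run:
```python
from h import *
sc=[(282,50),(722,207),(530,547),(60,368)]; sd=[(93,230),(437,77),(692,250),(335,435)]
X=[]
for a,b in zip(sc,sd):
    x,e=tri(ray('scene',240+(a[0]-.5)/8,100+(a[1]-.5)/8),ray('side',150+(b[0]-.5)/7,140+(b[1]-.5)/7));X.append(x);print(x.round(1),np.round(e,1))
X=np.array(X);print('mean',X.mean(0),[round(float(np.linalg.norm(X[i]-X[i-1])),1) for i in range(4)])
```

```text
[384.5 350.4  58.2] [1.5 1.5]
[600.3 369.6  60.9] [0.9 0.9]
[620.7 151.6  61.5] [0.6 0.6]
[406.  131.3  58.4] [1.1 1.1]
mean [502.87045191 250.73538711  59.73883038] [220.1, 216.7, 219.0, 215.7]
```

Board: centre ≈ (503, 251), top ≈ 58–60 mm, edges 216–220 mm, so it agrees with its given size. Lid: centre ≈ (546.5, -236.3), yaw ≈ 1.4°. I'll descend and pinch the tab.

```bash
cat >> h.py <<'E'
C=(546.5,-236.3);YAW=1.4;G=(-80,30);LEAN=5
def tl(th,d,lift=0): return tilted(C,YAW,th,d,lift,g=G,lean=LEAN)
def st(tag=''):
    s=env.read_state();print(tag,round(s['time_s'],2),s['tool_pos'].round(1),'F',s['force'].round(1),'M',s['wrist_torque'].round(2),'w',round(s['width'],1));return s
E
python3 - <<'E'
from h import *
p,q=tl(0,0,110); env.move_l(p,q,rate=100)
p,q=tl(0,0,20); env.move_l(p,q,rate=120)
p,q=tl(0,0,0); print(env.move_l(p,q,rate=40,f_stop=4)); st('down')
set_gripper(40);st();set_gripper(18);env.hold(.2);st('grip')
for n in("wrist","side"): cv2.imwrite(f"pics/{n}2.png",viewer.camera(n))
crop('pics/side2.png','pics/side2c.png',235,180,130,100,6)
E
```

```text
False
down 3.4 [ 461.2 -238.4  172.6] F [ 0.1 -0.1  0.2] M [0.06 0.08 0.03] w 87.7
 4.28 [ 461.2 -238.4  172.8] F [ 0.3 -0.3  0.4] M [0.04 0.15 0.06] w 40.2
grip 4.88 [ 461.2 -238.4  172.8] F [-0.7  0.3 -0.9] M [ 0.06  0.18 -0.03] w 23.9
```

View pics/wrist2.png

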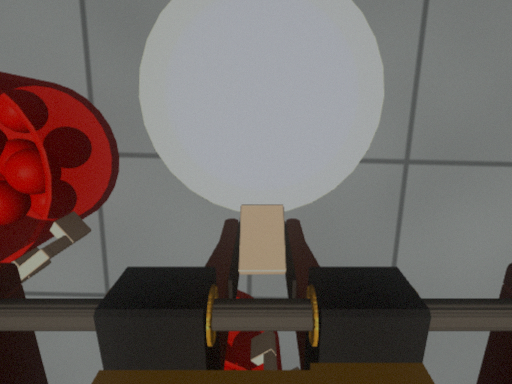

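View pics/side2c.png

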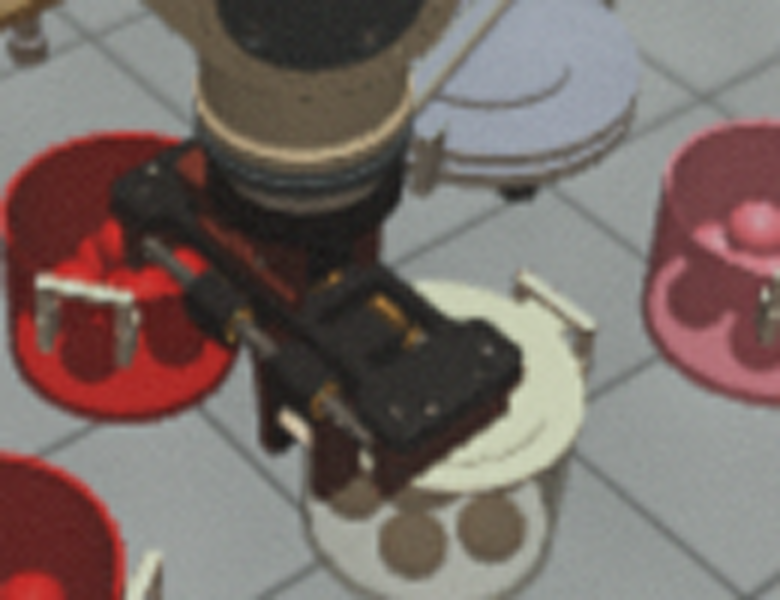

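The grip is good: width 23.9 mm, with the tab centred between the fingers at (263,240). Now I tip the lid in 5° steps and watch the force.

Run:
```python
from h import *
for th in range(5,36,5):
    p,q=tl(th,0); env.move_l(p,q,rate=45); s=st(th)
    if np.linalg.norm(s['force'])>12: print('stop');break
for n in("wrist","side","scene"): cv2.imwrite(f"pics/{n}3.png",viewer.camera(n))
crop('pics/side3.png','pics/side3c.png',235,180,130,100,6)
crop('pics/scene3.png','pics/scene3c.png',150,180,130,100,6)
```

```text
5 5.45 [ 468.9 -238.   185.1] F [-0.6  0.1 -1. ] M [ 0.   -0.06 -0.03] w 23.4
10 5.92 [ 477.4 -237.8  196.6] F [ 0.5 -0.9 -0.6] M [ 0.08 -0.   -0.03] w 23.7
15 6.4 [ 487.2 -237.6  207.6] F [-0.7 -0.4 -0. ] M [ 0.06 -0.1   0.02] w 23.4
20 6.88 [ 497.9 -237.3  217.7] F [-0.1  0.2  0.1] M [ 0.03 -0.16 -0.  ] w 23.6
25 7.35 [ 509.5 -237.1  226.8] F [-0.3  0.4 -1. ] M [ 0.1  -0.15  0.02] w 23.7
30 7.83 [ 521.8 -236.8  234.9] F [-0.1  0.5 -1.5] M [ 0.09 -0.24 -0.  ] w 23.5
35 8.3 [ 534.9 -236.5  241.9] F [-0.  -0.6 -1.5] M [ 0.06 -0.2   0.01] w 23.5
```

View pics/side3c.png

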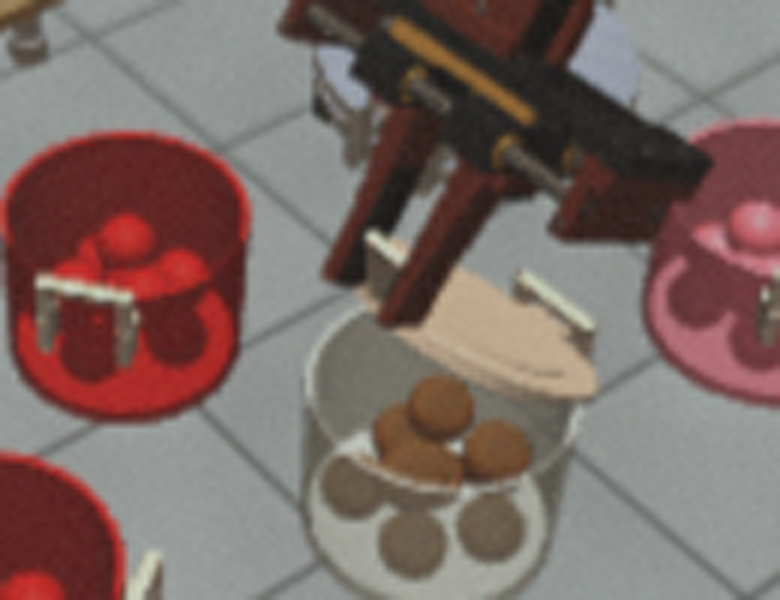

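View pics/scene3c.png

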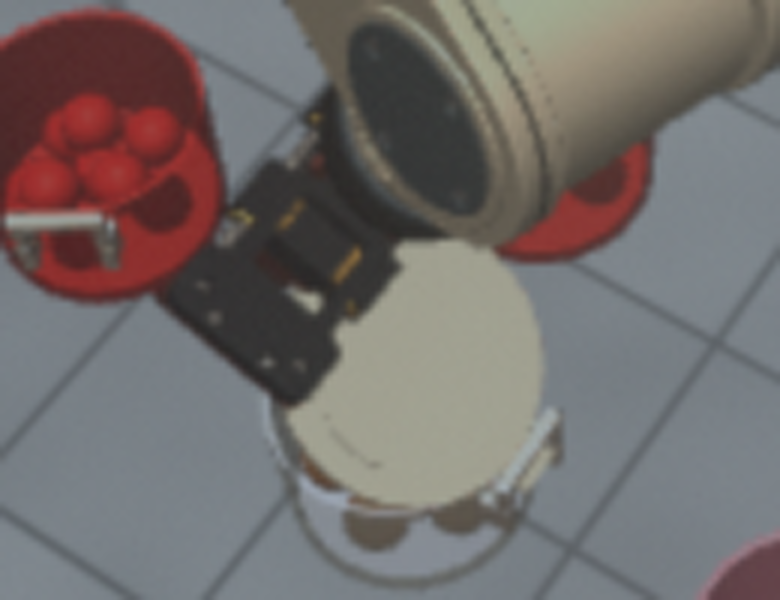

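View pics/wrist3.png

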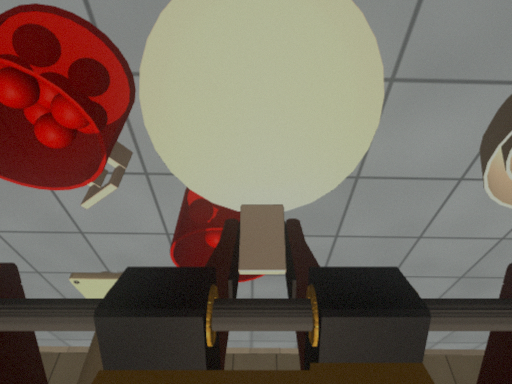

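The lid is tipped 35° with its tongue still at the strap. The tub has not moved, forces are small, and the lid sits the same in the grip. Next I draw it out and lift.

Run:
```python
from h import *
for d in (10,20,32):
    p,q=tl(35,d); env.move_l(p,q,rate=40); s=st(d)
    if np.linalg.norm(s['force'])>12: print('stop');raise SystemExit
p,q=tl(35,32,40); env.move_l(p,q,rate=80); st('up40')
p,q=tl(35,32,100); env.move_l(p,q,rate=150); st('up')
for n in("side",): cv2.imwrite(f"pics/{n}4.png",viewer.camera(n))
crop('pics/side4.png','pics/side4c.png',235,150,130,130,4)
B=(503,251.)
for yaw in(30,45,60):
  for lean in(-30,-10,5):
    for z in (90,185):
      e=Ro.from_euler('z',yaw,degrees=True).apply([-80,0,0]);q=env.ik(*pose([B[0]+e[0],B[1]+e[1],z],lean,yaw));print(yaw,lean,z,None if q is None else np.round(q,2))
```

```text
10 8.85 [ 526.9 -236.9  248.4] F [-0.4 -0.7 -1.1] M [ 0.08 -0.16  0.  ] w 23.5
20 9.25 [ 518.8 -237.   254. ] F [-0.2 -0.5 -1.2] M [ 0.09 -0.13 -0.01] w 24.0
32 9.7 [ 509.  -237.3  260.9] F [-0.5  0.5 -1.1] M [ 0.04 -0.18 -0.03] w 23.6
up40 10.35 [ 509.  -237.2  300.8] F [-0.5  0.1 -1.3] M [ 0.11 -0.2  -0.02] w 23.5
up 10.9 [ 508.9 -237.1  360. ] F [-0.3 -0.7 -1.1] M [ 0.03 -0.18 -0.02] w 23.8
30 -30 90 [ 0.45  0.68  1.71 -0.04  1.27  1.52]
30 -30 185 [ 0.45  0.54  1.69 -0.04  1.44  1.51]
30 -10 90 [ 0.44  0.53  1.92 -0.02  0.87  1.5 ]
30 -10 185 [ 0.44  0.37  1.88 -0.02  1.06  1.49]
30 5 90 [0.42 0.44 2.09 0.02 0.53 1.46]
30 5 185 [0.42 0.27 2.04 0.01 0.75 1.46]
45 -30 90 [ 0.48  0.68  1.72 -0.16  1.25  1.35]
45 -30 185 [ 0.48  0.54  1.69 -0.15  1.41  1.33]
45 -10 90 [ 0.42  0.53  1.92 -0.08  0.86  1.27]
45 -10 185 [ 0.42  0.37  1.88 -0.07  1.05  1.25]
45 5 90 [0.37 0.45 2.07 0.07 0.54 1.09]
45 5 185 [0.37 0.27 2.02 0.05 0.77 1.11]
60 -30 90 [ 0.5   0.67  1.74 -0.28  1.21  1.19]
60 -30 185 [ 0.5   0.53  1.71 -0.27  1.37  1.14]
60 -10 90 [ 0.41  0.53  1.91 -0.14  0.84  1.03]
60 -10 185 [ 0.41  0.38  1.87 -0.12  1.04  1.  ]
60 5 90 [0.32 0.46 2.04 0.11 0.57 0.75]
60 5 185 [0.32 0.29 1.99 0.08 0.79 0.78]
```

View pics/side4c.png

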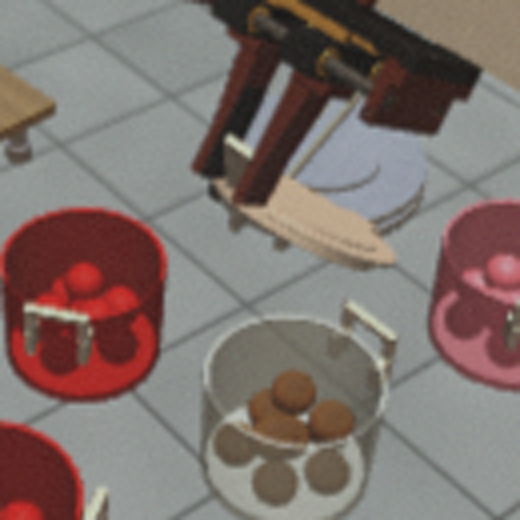

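The lid is clear and the tub stands as before. I carry it over the board, level, about 100 mm up.

```bash
cat >> h.py <<'E'
B=(503.,251.);BY=27
def bd(zlid,lean=LEAN,dx=0,dy=0):
    e=Ro.from_euler('z',BY,degrees=True).apply([G[0],0,0]); return pose([B[0]+dx+e[0],B[1]+dy+e[1],zlid+G[1]],lean,BY)
E
python3 - <<'E'
from h import *
env.reach(*bd(140)); env.hold(.3); s=st('over')
T=np.eye(4);T[:3,:3]=Ro.from_quat(s['orientation']).as_matrix();T[:3,3]=s['tool_pos'];np.save('T5.npy',T)
for n in("wrist","side","scene"): cv2.imwrite(f"pics/{n}5.png",viewer.camera(n))
crop('pics/side5.png','pics/side5c.png',140,80,150,130,5)
E
```

```text
over 12.98 [427.3 211.9 230.8] F [-0.6 -0.2 -0.4] M [-0.04  0.15 -0.02] w 24.1
```

View pics/side5c.png

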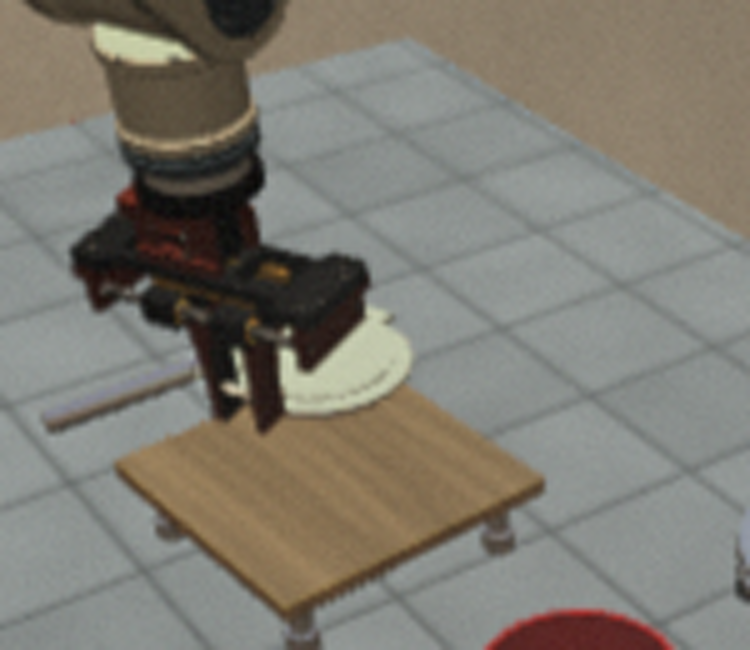

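View pics/wrist5.png

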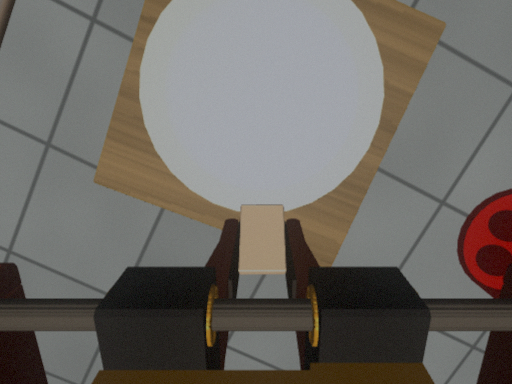

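View pics/scene5.png

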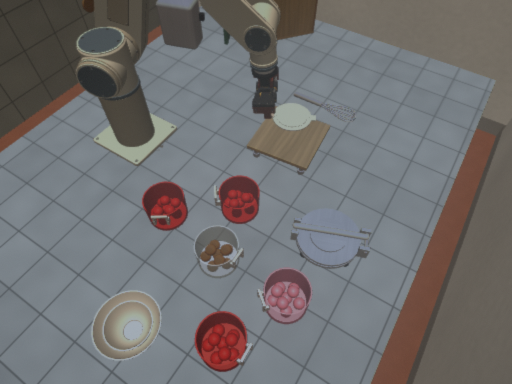

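The lid is unchanged in the grip: the wrist pixels match those at the grasp. Board corners are visible in the wrist view at (95,181), (330,263) and (443,22), so I'll cross-check its height and centre from those.

Run:
```python
from h import *
T=np.load('T5.npy')
c=[(95,181),(330,263),(444,23)]
for z in(50,54,58,62,66):
    X=[plane('wrist',*p,z,T) for p in c]; print(z,[round(float(np.linalg.norm(X[i]-X[i+1])),1) for i in(0,1)],'centre',((X[0]+X[2])/2).round(1),np.array(X)[:,:2].round(0).tolist())
```

```text
50 [225.5, 222.4] centre [501.4 251.5  50. ] [[378.0, 353.0], [404.0, 129.0], [625.0, 150.0]]
54 [222.1, 219.1] centre [501.3 251.4  54. ] [[379.0, 351.0], [405.0, 131.0], [623.0, 152.0]]
58 [218.8, 215.8] centre [501.2 251.3  58. ] [[381.0, 350.0], [406.0, 132.0], [621.0, 153.0]]
62 [215.5, 212.5] centre [501.  251.2  62. ] [[383.0, 348.0], [408.0, 134.0], [619.0, 154.0]]
66 [212.1, 209.2] centre [500.9 251.1  66. ] [[384.0, 346.0], [409.0, 136.0], [617.0, 156.0]]
```

The centre agrees at about (502, 251), and the height is about 55–58 mm. I'll lower slowly with a force stop.

```bash
sed -i 's/^B=(503.,251.)/B=(502.,251.)/' h.py
python3 - <<'E'
from h import *
env.move_l(*bd(78),rate=70); env.hold(.2); st('near')
p,q=bd(45); r=env.move_l(p,q,rate=8,f_stop=2.0); s=st(r)
print('lid z est',s['tool_pos'][2]-bd(0)[0][2])
env.hold(.3);st()
for n in("wrist","side","scene"): cv2.imwrite(f"pics/{n}6.png",viewer.camera(n))
crop('pics/side6.png','pics/side6c.png',140,90,130,120,6)
E
```

```text
near 14.37 [426.2 212.4 169.2] F [-0.3  0.1 -1. ] M [-0.1   0.15  0.01] w 23.5
True 16.42 [426.  212.3 153.7] F [-0.5  0.5  3.1] M [0.09 0.06 0.06] w 23.7
lid z est 62.94073822316898
 16.72 [425.9 212.2 153.7] F [0.4 0.5 2.1] M [ 0.24 -0.19  0.03] w 23.7
```

View pics/side6c.png

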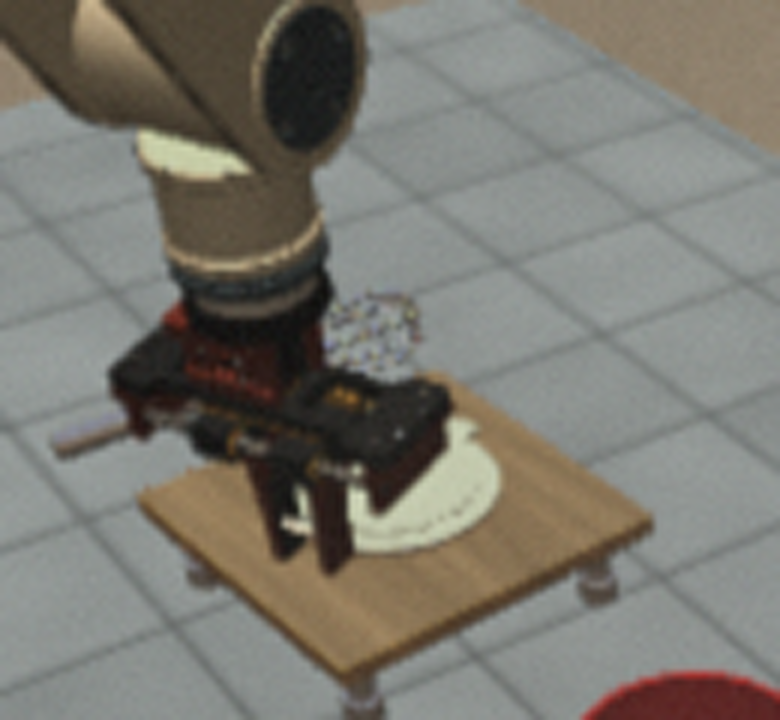

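View pics/wrist6.png

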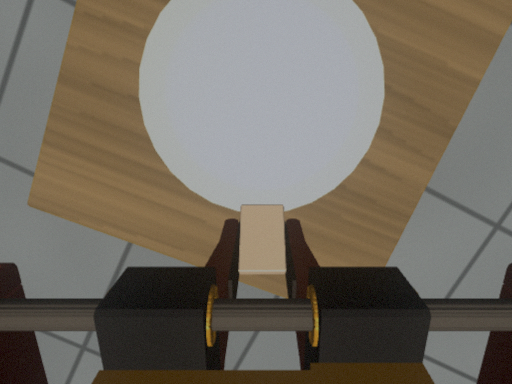

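```bash
cat >> h.py <<'E'
def avg(n=12):
    F=[];M=[]
    for i in range(n):
        env.hold(.04);s=env.read_state();F.append(s['force']);M.append(s['wrist_torque'])
    F=np.mean(F,0);M=np.mean(M,0);print(round(s['time_s'],2),s['tool_pos'].round(2),'F',F.round(2),'M',M.round(3));return F,M
E
python3 - <<'E'
from h import *
s=env.read_state();p0=s['tool_pos'].copy()
Fa,Ma=avg()
def lean_tgt():  # tilt reading
    z=Ro.from_quat(env.read_state()['orientation']).as_matrix()[:,2];d=Ro.from_euler('z',-BY,degrees=True).apply(z);return np.degrees(np.arctan2(d[0],-d[2])),np.degrees(np.arcsin(d[1]))
print('lean,side',lean_tgt())
env.move_l([p0[0],p0[1],p0[2]+3],rate=10);Fb,Mb=avg();print(lean_tgt())
dF=Fa-Fb;dM=Ma-Mb
print('dF',dF,'dM',dM,'contact r(mm, about ref)', -dM[1]/dF[2]*1000, dM[0]/dF[2]*1000)
E
```

```text
17.37 [425.55 212.02 153.45] F [2.12 0.88 2.68] M [ 0.267 -0.337 -0.004]
lean,side (np.float64(4.9192541776910454), np.float64(0.001016560357728993))
18.34 [425.85 212.2  156.58] F [-0.13  0.19 -1.2 ] M [-0.024  0.198  0.003]
(np.float64(4.902399211071118), np.float64(0.0017400977436872473))
dF [2.24850752 0.68704123 3.87676994] dM [ 0.29056886 -0.53465618 -0.00704991] contact r(mm, about ref) 137.91279523308643 74.95127800238943
```

The load's centre lies about 20 mm from the lid's centre, well inside the plug (55 mm radius), so contact is flat. I'll lower again until the board carries just the lid's weight, check that, then let go.

Run:
```python
from h import *
p=env.read_state()['tool_pos'].copy()
tgt,q=bd(0)
env.move_l([tgt[0],tgt[1],154.7],q,rate=8);avg(8)
for z in(154.3,154.0,153.7):
    env.move_l([tgt[0],tgt[1],z],q,rate=4);F,M=avg(8)
    if F[2]>0.1: break
cv2.imwrite("pics/wrist7.png",viewer.camera("wrist"))
```

```text
19.06 [426.03 212.3  154.74] F [ 0.32  0.07 -0.74] M [0.02  0.141 0.001]
19.64 [426.   212.26 154.32] F [-0.12  0.03  0.12] M [0.044 0.123 0.018]
```

Run:
```python
from h import *
tgt,q=bd(0)
env.move_l([tgt[0],tgt[1],154.15],q,rate=4);avg(12)
set_gripper(28);avg(6);set_gripper(60);st('open')
R=Ro.from_quat(q).as_matrix()
p=env.read_state()['tool_pos']; 
env.move_l(p-R[:,2]*70,q,rate=60);
s=st('up');T=np.eye(4);T[:3,:3]=Ro.from_quat(s['orientation']).as_matrix();T[:3,3]=s['tool_pos'];np.save('T8.npy',T)
cv2.imwrite("pics/wrist8.png",viewer.camera("wrist"))
q=s['qpos'].copy(); q[0]-=.5; q[1]-=.3; env.move_joints(q); st('away')
for n in("side","scene"): cv2.imwrite(f"pics/{n}8.png",viewer.camera(n))
crop('pics/side8.png','pics/side8c.png',140,120,130,100,6)
crop('pics/scene8.png','pics/scene8c.png',240,90,110,85,7)
```

```text
20.44 [425.99 212.28 154.15] F [-0.13 -0.04  0.91] M [ 0.032  0.127 -0.007]
21.01 [425.98 212.25 154.14] F [-0.12 -0.67 -0.22] M [0.    0.096 0.011]
open 21.69 [426.  212.3 154.2] F [ 1.2  0.7 -1.4] M [0.   0.09 0.03] w 60.1
up 23.01 [420.4 209.4 223.5] F [-0.6  0.3  0.5] M [0.02 0.1  0.01] w 59.9
away 24.15 [474.3 -17.6 365.5] F [0.9 0.1 0.1] M [0.09 0.27 0.  ] w 60.2
```

View pics/side8c.png

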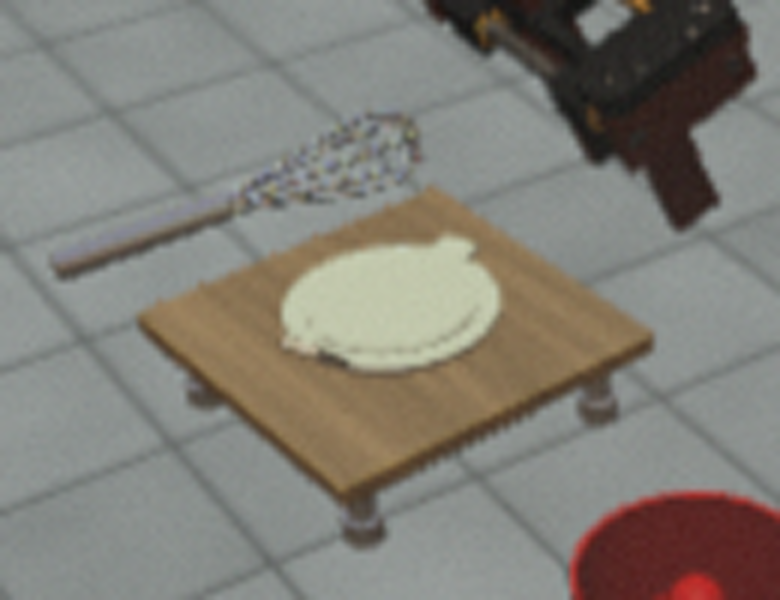

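View pics/scene8.png

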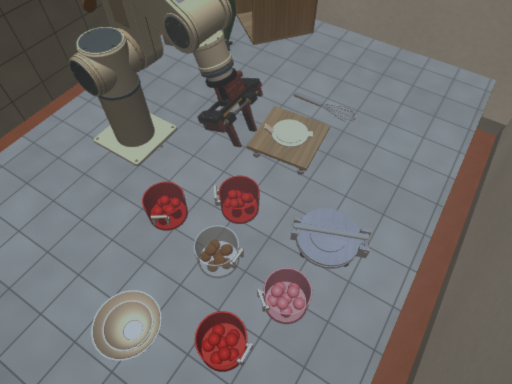

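View pics/wrist8.png

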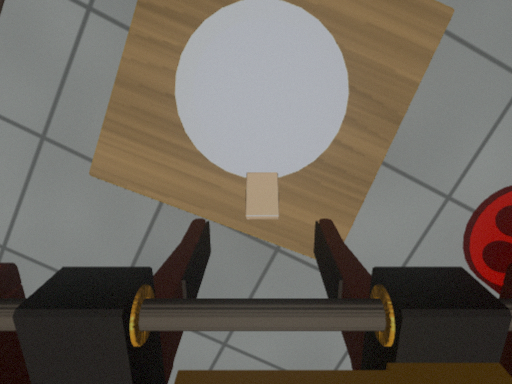

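The lid lies flat and right way up at (390,305) in the side crop, the tub stands in place, and nothing else has moved. I'll do one centring check, then hand in.

Run:
```python
from h import *
from scipy.optimize import least_squares
T=np.load('T8.npy')
L=[(175.5,90),(349,90),(262,178),(200,150),(325,150),(190,50),(334,50)]
P=np.array([plane('wrist',*p,72,T)[:2] for p in L])
f=least_squares(lambda q:np.hypot(*(P-q[:2]).T)-q[2],[502,251,64]);print('lid',f.x,f.fun.round(1))
a,b=plane('wrist',91,174,60,T),plane('wrist',453,11,60,T);print('board',(a+b)/2)
for n,r in(('scene',(slice(200,290),slice(185,250))),('side',(slice(262,290),slice(270,345)))):
    A=cv2.imread(f'pics/{n}1.png')[r];Bm=cv2.imread(f'pics/{n}8.png')[r];print(n,'lower tub',cv2.phaseCorrelate(*[np.float32(cv2.cvtColor(x,6)) for x in(A,Bm)]))
from station import workorder
env.hold(.5); st(); workorder.sign_off()
```

```text
lid [499.75892435 250.33706119  62.66760343] [ 1.9  1.9 -0.9 -0.3  0.  -1.1 -1.4]
board [500.33487649 250.50932138  60.        ]
scene lower tub ((-0.27676298247315856, 0.26386726553539575), 0.46909970000938134)
side lower tub ((0.4781199452597278, 0.0636987553420525), 1.000155620574951)
 24.75 [474.6 -18.  366.2] F [ 0.7 -0.   0.3] M [0.1  0.21 0.03] w 59.5
the job is handed in; nothing more can be done
```

The tub is open, and the lid lies flat and right way up on the middle of the board. I handed the job in at about 25 s, with the arm clear of everything.

**What I did:**
- I pinched the tab by its side edges and tipped the lid 35° about the rim, with the tongue still at the strap.
- I drew it out 32 mm, lifted it off and carried it level to the board. Forces stayed around 1–2 N throughout.
- I lowered it until the force stop showed contact, at about 4 N. I then raised it 3 mm and lowered it again until the board carried the lid's weight plus about 1 N, and let go.

**Last checks:**
- **Centring:** the lid's centre is within about 1 mm of the board's in the wrist view.
- **Tub:** it stands where it was, with an image shift under half a pixel in both views. The scene comparison is weak because the lid was on in one picture and off in the other.
- **Other things:** the press, bowls and whisk look untouched. I judged this by eye.

**What disagreed:**
- **Board height:** by touch it came out at about 62–63 mm, against 55–60 mm by eye. I trusted the touch.
- **First contact:** it pressed a little harder than needed, so I backed off before the final lowering.

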